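# Close and hold a sprung access panel

### The arm

A 6-joint arm with a two-finger parallel gripper is mounted at the origin on a cart in front of the work surface, level with it; the furniture and walls round the work are solid. World frame = base frame: x ahead of the robot, y to its left, z up, the work surface at z = 0. Lengths are in mm, angles in rad, forces in N, time in s.
With the tool pointing down it reaches from about 350 to 775 mm from the base axis. Payload 7.3 kg.
Tool frame: the origin (TCP) lies at the very end of the fingers, on their centre line; the grasp point (between the pads) lies 19 mm behind it; z points along the fingers, y is the line along which they close (so a half turn about z gives the same grasp; the last joint's range is limited). The gripper opens to 92 mm and grips with 3 to 60 N. Pads are 19 mm wide; open, the fingers measure 130 mm over their backs; the gripper's body (75 mm by 190 mm) begins 47 mm behind the grasp point.
Start: joints at [-1.469, 0.342, 1.524, -0, 1.275, -0.146], TCP at [128.789, -508.978, 226.741] pointing down, gripper open.
Joint ranges: [-2.53, 2.53], [-0.77, 2.02], [0.04, 2.7], [-1, 4.14], [0.28, 2.66], [-3.11, 3.11]. Speed limits (rad/s): [2.57, 2.57, 3.14, 3.14, 3.14, 3.14].

### API

Orientations are given as [roll, pitch, yaw] about the fixed x, y, z axes, in that order (R = Rz(yaw) Ry(pitch) Rx(roll)).
In Python, from plant import get_obs, vision, workorder gives the robot as it stands.
- The arm moves only by the shell command python3 -m pendant 'ROWS' [OPENING]. ROWS is a JSON object of lists of equal length, an entry for each row: "dp": the shift along the tool's x, y, z in m, a list of three; "rotation": the turn, a rotation vector about the tool's x, y, z in rad, a list of three. A call has 1 to 8 rows; each row is the pose to reach, as a shift and turn from the pose commanded when the call began, along the tool's axes at that moment; what a row does not reach only later rows make up. A row lasts 1/8 s, in which the tool goes at most 62.5 mm and 10.7 degrees, less where a joint would pass 70% of its speed; a pose out of reach is approached as far as the arm can. A call with a gripper value outside its range is refused whole. OPENING is the finger opening in m, from 0 to 0.0918, set as the call begins (- or left out, the last holds). The fingers move at their own pace and stop on an object; the grip force is fixed at half the most. Time passes only in rows, so rows that repeat a pose let the fingers close. It gives the time, the measured TCP pose, the force, the opening and the grip force at its end, in the units of the state.
- get_obs(): the state, without advancing time (a new reading comes with each control period).
- vision.capture(name): name is "scene" or "top" or "wrist"; returns a dict with "pixels" (420x560x3 uint8, red, green, blue), "vfov" (degrees; the focal length in pixels is half the picture's height over the tangent of half this angle, whatever the lens; pixels are square), "cx", "cy" (the principal point, pixels), "pose" (4x4, takes a point from camera to world coordinates); the wrist camera has in their place "T_tool_cam" (4x4, takes a point from camera to tool coordinates, whose origin is the TCP and whose axes are the flange's). Camera axes: x right, y up, looking along -z (the intrinsics and any distortion apply to the point x, -y, -z); pixel columns grow to the right and rows downward; lengths in mm; the calibration is good to about 2 mm. A picture is of the moment at which its call begins: read the wrist's pose just before it. There is no depth.
- workorder.close_job(): hands the job in; it is judged then, once.
The state is a dict: "time": time; "joint_positions": joint angles; "dq": joint speeds; "tau": joint torques, N m; "tool_pos": TCP position; "tcp_rot": TCP orientation; "contact_force": force on the tool from outside, world axes, zero at the start; "moment": the same for the moment, N m; "grip_width": finger opening in mm; "finger_force": force on a finger pad.
Only numpy, scipy, OpenCV 4.12 (cv2) and the standard library are available. Lean on these libraries where they do the work, as an engineer would, in place of code of your own. Each camera call takes 0.05 s, during which the arm holds its last target. There are 200 camera calls.

### The job

Close up the instrument case after service. First press the raised plug-in module fully home in its socket; then turn the wing of the quarter-turn fastener on the ajar access panel until it is in line with the two small index ribs, and press the panel down flush against the frame. Finish while still holding the panel pressed shut with the fingers (nothing latches it, do not let go), and leave the cutters, the tape roll and the USB meter stick beside the case where they are.

Things in the scene. Friction and masses are not known exactly. Their poses are not given: they have to be found in the camera images.
- case: Grey metal instrument case, 150 (x) x 200 (y) x 50 mm high, lying flat and fixed to the desk; place and yaw vary. Origin: centre of its underside; its -x side (vents, three round connectors) looks roughly to the robot, z up. On its top: the hinged panel on the half at -y, the plug-in module on the half at +y.
- module (a joint): Travel of the plug-in module straight down into its socket, m: near 0 (0 to 0.0025 at the start) it stands proud, 0.008 is fully home with its cap resting on the black socket collar. It stays where it is left and slides against about 5 N of friction to a hard stop.
- module_top (a point): Centre of the top face of the plug-in module, a black block with a cap of 38 (x) x 30 (y) mm, and a raised 24 x 16 mm grey plate on top; white plug body shows below the cap while it is proud. In the case frame it lies at x 0, y +62 mm; z is 77.5 mm (joint 0) down to 69.5 mm when home.
- panel (a joint): Angle of the access panel about the hinge on its far (+x) edge, rad: 0 = ajar (its front edge about 15 mm up), 0.12 = flush on the frame (hard stop). Springs lift it: on the pad it takes about 3 N to start and about 8 N to keep it flush. It cannot go beyond about 0.03 unless the fastener is aligned, as the cross pin then lands on the slotted block below.
- panel_pad (a point): Top centre of a flat round rubber press pad, 25 mm across, near the panel's front edge; the handy place to press, 35 mm to the -y side of the wing's axis. The panel is an aluminium plate 122 (x) x 110 (y) x 4 mm. Axes: the panel's (x to the hinge, z out of the plate). At the pad the travel from ajar to flush is about 11 mm down.
- wing (a joint): Angle of the fastener's wing on the panel, rad, growing clockwise seen from above: 0 = aligned, the wing along the panel's x direction, in line with the two index ribs; aligned well enough for the slot within +-0.19. Starts between 0.7 and 1.4, turns freely to +-1.65, stays where it is left (friction 0.03 N m).
- wing_grip (a point): On the fastener axis, at grip height. The wing is an upright black bar 34 mm long, 9 mm thick, on a round steel washer; its top is 8 mm above this point, the panel's face 12 mm below it. Axes: x along the bar, y across it (the 9 mm to grip), z up along the axis (tilts with the panel). The index ribs are 10 x 4 mm dark steel bars, 2 mm high, on the panel 26 mm either side of the axis.
- cutters: Red-handled flush cutters, 114 x 48 x 11 mm, lying loose on the desk at the case's +y side; origin: centre of the underside. Leave alone.
- tape: Black roll of tape lying flat, 55 mm across, 19 mm high, loose at the case's -y side; origin: centre of the underside. Leave alone.
- meter_stick: Black USB meter stick, 70 x 26 x 13 mm, loose at the case's -y side; origin: centre of the underside. Leave alone.

How it is judged:
By the outcome, as a careful person would: the job done as asked, in the order asked, and still so for the second after the job is handed in, while the arm keeps its last pose, push and grip.
It also fails if it takes over 58 s, if anything falls off the work surface, if the arm or the gripper's body presses on something with over 40 N, if the wrist force passes 120 N, or if a joint passes its speed limit or range.

## Working session

There is one attempt and no reset: what is moved stays moved. The work goes in short steps, Python scripts to look and compute and a shell command to move; the robot and the scene stay as the last step left them, time stands still between calls to the robot, and variables do not carry over. Pictures are saved under pics/ and viewed, at most 10 in all, crops included, and the job is handed in when it is done.

```bash
mkdir -p pics; ls
python3 - <<'E'
from plant import get_obs, vision
import cv2, numpy as np
print(get_obs())
for n in ["scene","top"]:
    c=vision.capture(n); print(n,{k:(v if k!="pixels" else 0) for k,v in c.items()})
    cv2.imwrite(f"pics/{n}0.png",c["pixels"][:,:,::-1])
E
```

```text
pics
{'time': 0.0, 'joint_positions': array([-1.46900119e+00,  3.42713951e-01,  1.52499315e+00, -1.57728256e-05,
        1.27540597e+00, -1.46026372e-01]), 'dq': array([ 3.67957557e-04, -3.80885331e-06,  9.72527485e-04,  4.63586326e-04,
       -1.23606674e-03,  5.85207773e-04]), 'tau': array([-1.07586322e-03, -4.31245136e+01, -2.44219744e+01,  7.17211794e-02,
        5.57910406e-02, -1.23179148e-04]), 'tool_pos': array([ 128.74104501, -508.55828177,  226.05784956]), 'tcp_rot': array([-3.14008622e+00, -2.06310544e-04,  2.47825952e-01]), 'contact_force': array([ 0.20045018,  0.02412324, -0.14115499]), 'moment': array([ 0.02723764, -0.00960182, -0.0187925 ]), 'finger_force': 0.0, 'grip_width': 91.79224608828967}
scene {'pixels': 0, 'vfov': 49.634809098089775, 'cx': 279.3524036408959, 'cy': 213.4009230823569, 'pose': array([[-5.90055823e-01,  5.65240432e-01, -5.76487103e-01,
        -5.65374958e+00],
       [-8.07337636e-01, -4.07491577e-01,  4.26798028e-01,
         5.18108838e+02],
       [ 6.32986286e-03,  7.17254397e-01,  6.96782651e-01,
         7.59380579e+02],
       [ 0.00000000e+00,  0.00000000e+00,  0.00000000e+00,
         1.00000000e+00]])}
top {'pixels': 0, 'vfov': 56.724163448017435, 'cx': 271.976999123952, 'cy': 211.47841907547976, 'pose': array([[ 8.09287808e-03,  9.93100762e-01, -1.16984540e-01,
         4.30546227e+02],
       [-9.99812363e-01,  5.97705040e-03, -1.84259069e-02,
         8.94211728e+01],
       [-1.75995597e-02,  1.17111708e-01,  9.92962790e-01,
         9.20534039e+02],
       [ 0.00000000e+00,  0.00000000e+00,  0.00000000e+00,
         1.00000000e+00]])}
```

Run:
```python
import cv2
i=cv2.imread("pics/top0.png"); cv2.imwrite("pics/top0b.png",cv2.resize(i,(800,600),interpolation=cv2.INTER_CUBIC))
```

```text
(no output)
```

View pics/top0b.png

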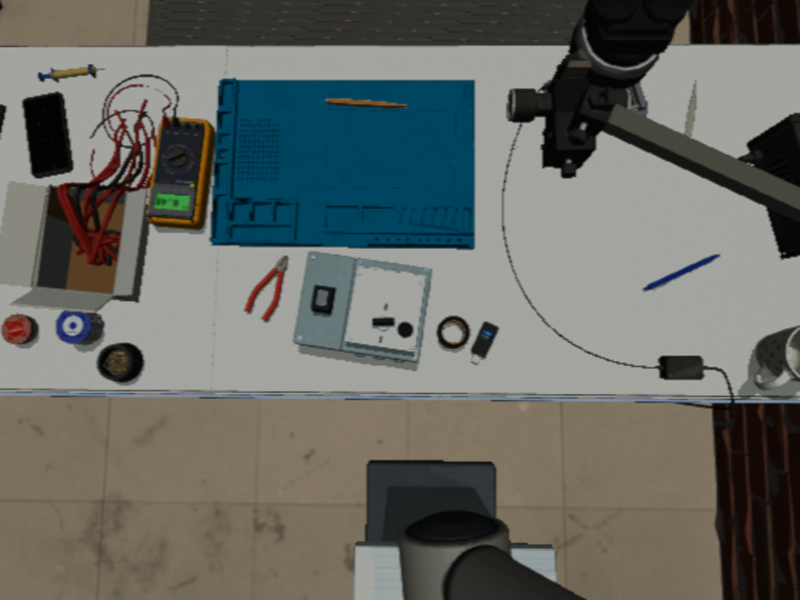

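The overview shows the case around (365,307) of 800x600, module at (323,299), wing at (383,322) and pad at (405,330). I'll enlarge it.

Run:
```python
import cv2
i=cv2.imread("pics/top0.png")[165:265,195:315]; cv2.imwrite("pics/top0c.png",cv2.resize(i,None,fx=6,fy=6,interpolation=cv2.INTER_CUBIC))
```

```text
(no output)
```

View pics/top0c.png

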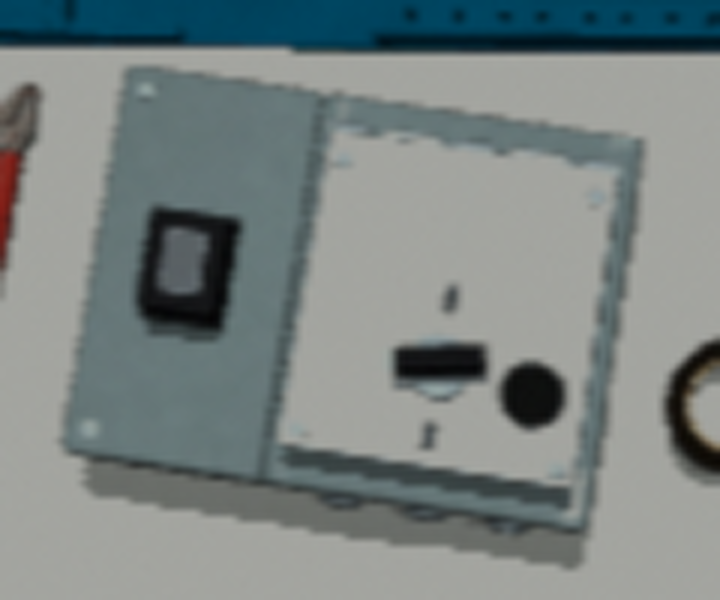

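Read in the crop: case corners (128,68),(640,138),(583,530),(68,450); module plate (184,262); wing axis (440,362), wing pointing sideways; ribs (451,299),(429,435); pad (532,395). Now the scene view for triangulation.

```bash
cat > h.py <<'E'
import numpy as np, json
from scipy.spatial.transform import Rotation as R
def ray(c,u,v):
    f=420/2/np.tan(np.radians(c["vfov"])/2)
    P=c["pose"]; d=P[:3,:3]@np.array([(u-c["cx"])/f,-(v-c["cy"])/f,-1]); return P[:3,3],d/np.linalg.norm(d)
def onz(c,u,v,z):
    o,d=ray(c,u,v); return o+d*(z-o[2])/d[2]
def tri(r1,r2):
    A=np.zeros((3,3));b=np.zeros(3)
    for o,d in (r1,r2):
        M=np.eye(3)-np.outer(d,d);A+=M;b+=M@o
    p=np.linalg.solve(A,b); return p,[round(float(np.linalg.norm((np.eye(3)-np.outer(d,d))@(p-o))),1) for o,d in (r1,r2)]
def proj(c,p):
    f=420/2/np.tan(np.radians(c["vfov"])/2)
    q=c["pose"][:3,:3].T@(np.asarray(p)-c["pose"][:3,3]); return c["cx"]+f*q[0]/-q[2], c["cy"]-f*q[1]/-q[2]
E
cat > m1.py <<'E'
from h import *
from plant import vision
import cv2
c=vision.capture("top"); s=vision.capture("scene")
px=lambda u,v:(195+(u+.5)/6-.5,165+(v+.5)/6-.5)
cor=[(128,68,75,100),(640,138,75,-100),(583,530,-75,-100),(68,450,-75,100)]
W=np.array([onz(c,*px(a,b),50)[:2] for a,b,_,_ in cor]); C=np.array([k[2:] for k in cor],float)
m=W.mean(0); H=(W-m).T@C; yaw=np.arctan2(H[1,0]-H[0,1],H[0,0]+H[1,1])
Rz=np.array([[np.cos(yaw),-np.sin(yaw)],[np.sin(yaw),np.cos(yaw)]])
print("case",m,yaw,"res",(W-m-C@Rz.T).round(1).tolist())
for n,(u,v),z in [("mod",(184,262),76.5),("wing",(440,362),85),("pad",(532,395),68),("rib1",(451,299),62),("rib2",(429,435),68)]:
    p=onz(c,*px(u,v),z); print(n,p.round(1),"case",((p[:2]-m)@Rz).round(1))
print(proj(s,[*m,50]))
u,v=map(int,proj(s,[*m,50])); u0,v0=u-75,v-56
cv2.imwrite("pics/s0c.png",cv2.resize(s["pixels"][v0:v0+112,u0:u0+150,::-1],None,fx=5.33,fy=5.33,interpolation=cv2.INTER_CUBIC)); print(u0,v0)
E
python3 m1.py
```

```text
case [527.88838483 146.98619326] -0.1381075982218855 res [[-1.8, -1.4], [-0.4, 2.0], [0.8, 2.6], [1.4, -3.2]]
mod [536.5 207.6  76.5] case [ 0.2 61.2]
wing [499.8 113.4  85. ] case [-23.2 -37.1]
pad [489.3  80.2  68. ] case [-29.  -71.5]
rib1 [525.1 110.2  62. ] case [  2.3 -36.8]
rib2 [474.4 117.7  68. ] case [-48.9 -36.4]
(np.float64(270.0413762493277), np.float64(239.8828516665667))
195 183
```

View pics/s0c.png

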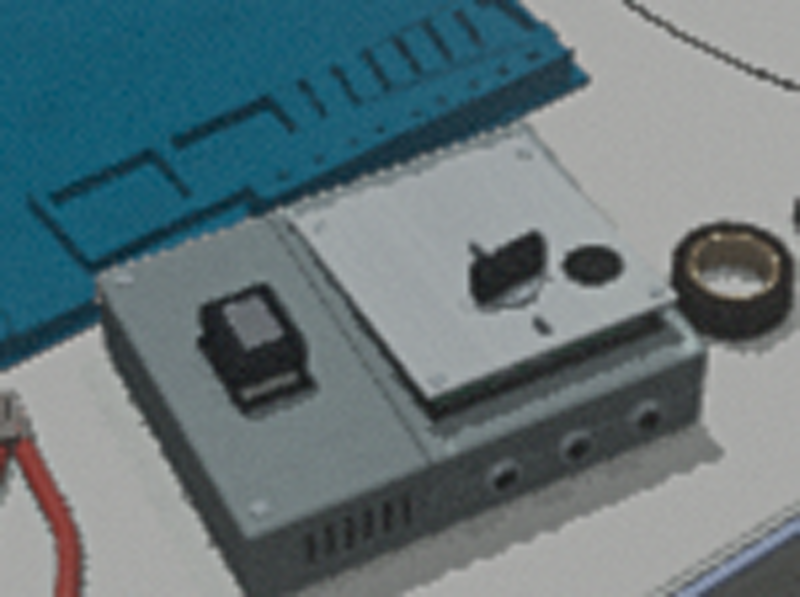

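Scene crop: module plate (252,318), pad (592,265), wing top edge from (472,270) to (543,236), near rib (543,326). The module is proud and the panel is ajar.

```bash
cat > m2.py <<'E'
exec(open("m1.py").read().split("print(proj")[0])
sx=lambda u,v:(195+(u+.5)/5.33-.5,183+(v+.5)/5.33-.5)
for n,a,b in [("mod",(184,262),(252,318)),("pad",(532,395),(592,265)),("rib2",(429,435),(543,326)),("rib1",(451,299),(476,248)),("wing",(440,358),(508,254))]:
    p,e=tri(ray(c,*px(*a)),ray(s,*sx(*b))); print(n,p.round(1),e,"case",((p[:2]-m)@Rz).round(1))
for a,b in [((128,68),(100,272)),((68,450),(245,535)),((583,530),(703,345))]:
    p,e=tri(ray(c,*px(*a)),ray(s,*sx(*b))); print("corner",p.round(1),e)
E
python3 m2.py
```

```text
case [527.88838483 146.98619326] -0.1381075982218855 res [[-1.8, -1.4], [-0.4, 2.0], [0.8, 2.6], [1.4, -3.2]]
mod [536.5 207.6  76.5] case [ 0.2 61.2]
wing [499.8 113.4  85. ] case [-23.2 -37.1]
pad [489.3  80.2  68. ] case [-29.  -71.5]
rib1 [525.1 110.2  62. ] case [  2.3 -36.8]
rib2 [474.4 117.7  68. ] case [-48.9 -36.4]
mod [537.6 208.8  73.5] [1.0, 1.0] case [ 1.1 62.6]
pad [490.1  80.7  64.5] [0.8, 0.8] case [-28.3 -70.9]
rib2 [474.7 117.9  66.8] [0.2, 0.2] case [-48.7 -36.1]
rib1 [525.8 111.   62.5] [1.0, 1.0] case [  2.8 -35.9]
wing [502.  114.   81.1] [0.6, 0.6] case [-21.1 -36.2]
corner [614.4 234.5  49.2] [0.1, 0.1]
corner [470.4 255.6  45.8] [2.1, 2.1]
corner [441.7  61.9  48.8] [1.5, 1.5]
```

```bash
cat > go.py <<'E'
# usage: go.py x y z yaw [panel tilt about case y, rad]  -> dp(m), rotvec in tool axes from measured pose
import sys; from h import *; from plant import get_obs
x,y,z,yaw=map(float,sys.argv[1:5]); t=float(sys.argv[5]) if len(sys.argv)>5 else 0
o=get_obs(); p=o["tool_pos"]; r=R.from_euler("xyz",o["tcp_rot"])
cy=-0.14; ax=np.array([-np.sin(cy),np.cos(cy),0])
T=R.from_rotvec(ax*t)*R.from_euler("xyz",[np.pi,0,yaw])
print("dp",(r.inv().apply(np.array([x,y,z])-p)/1000).round(4),"rot",(r.inv()*T).as_rotvec().round(3),"pos",p.round(1),"rot",o["tcp_rot"].round(3),"F",o["contact_force"].round(1),"t",o["time"],"w",o["grip_width"])
E
python3 go.py 440 -180 226 0.85; python3 go.py 537 208 150 1.43
```

```text
dp [ 0.3824 -0.2425  0.0006] rot [-0.    -0.    -0.602] pos [ 128.8 -508.8  226.5] rot [-3.141 -0.     0.248] F [ 0.  -0.3 -0.1] t 0.3 w 92.18042406797954
dp [ 0.5716 -0.5948  0.0768] rot [-0.    -0.    -1.182] pos [ 128.8 -508.8  226.5] rot [-3.141 -0.     0.248] F [ 0.  -0.3 -0.1] t 0.3 w 92.18042406797954
```

```bash
python3 -m pendant '{"dp":[[0.05,-0.03,0],[0.1,-0.063,0],[0.15,-0.095,0],[0.2,-0.127,0],[0.25,-0.158,0],[0.3,-0.19,0],[0.35,-0.222,0],[0.382,-0.242,0]],"rotation":[[0,0,-0.08],[0,0,-0.16],[0,0,-0.24],[0,0,-0.32],[0,0,-0.4],[0,0,-0.48],[0,0,-0.56],[0,0,-0.6]]}' 0; python3 go.py 537 208 140 1.43
```

```text
time: 1.3
tool_pos: [441.1, -178.5, 226.8]
tcp_rot: [3.141, -0.0, 0.851]
contact_force: [-0.1, 0.0, 0.4]
grip_width: 16.4
finger_force: 0.0
dp [ 0.3539 -0.1826  0.0868] rot [ 0.    -0.    -0.579] pos [ 441.1 -178.5  226.8] rot [ 3.141 -0.     0.851] F [-0.1  0.   0.4] t 1.3 w 16.405145827656884
```

```bash
python3 -m pendant '{"dp":[[0.05,-0.026,0],[0.1,-0.052,0.01],[0.15,-0.078,0.02],[0.2,-0.104,0.035],[0.25,-0.13,0.05],[0.3,-0.155,0.065],[0.345,-0.178,0.08],[0.354,-0.183,0.087]],"rotation":[[0,0,-0.08],[0,0,-0.16],[0,0,-0.24],[0,0,-0.32],[0,0,-0.4],[0,0,-0.48],[0,0,-0.56],[0,0,-0.579]]}' 0
python3 - <<'E'
from plant import get_obs,vision
import cv2,numpy as np
o=get_obs(); c=vision.capture("wrist"); print(o["tool_pos"],o["tcp_rot"],{k:v for k,v in c.items() if k!="pixels"})
np.savez("w1.npz",pos=o["tool_pos"],rot=o["tcp_rot"],**c)
cv2.imwrite("pics/w1.png",cv2.resize(c["pixels"][:,:,::-1],(800,600)))
E
python3 go.py 537 208 78 1.43
```

```text
time: 2.3
tool_pos: [536.5, 208.5, 138.4]
tcp_rot: [-3.14, 0.0, 1.431]
contact_force: [-0.2, -0.5, -0.1]
grip_width: 0.3
finger_force: 0.0
[536.46676888 208.48463294 138.39882441] [-3.14043126e+00  2.10476815e-04  1.43120215e+00] {'vfov': 61.094159968420215, 'cx': 280.61617097381946, 'cy': 211.96703845377408, 'T_tool_cam': array([[-3.77368875e-04,  9.64219054e-01,  2.65106531e-01,
         6.97286415e+01],
       [ 9.99999742e-01,  5.26004918e-04, -4.89671782e-04,
        -5.56872072e-01],
       [-6.11598201e-04,  2.65106278e-01, -9.64219004e-01,
        -1.57240427e+02],
       [ 0.00000000e+00,  0.00000000e+00,  0.00000000e+00,
         1.00000000e+00]])}
dp [0.0002 0.001  0.0598] rot [-0.002  0.001  0.001] pos [536.1 208.  137.8] rot [-3.139e+00  1.000e-03  1.431e+00] F [-1.3  0.4 -1.1] t 2.35 w 0.09513151495432953
```

View pics/w1.png

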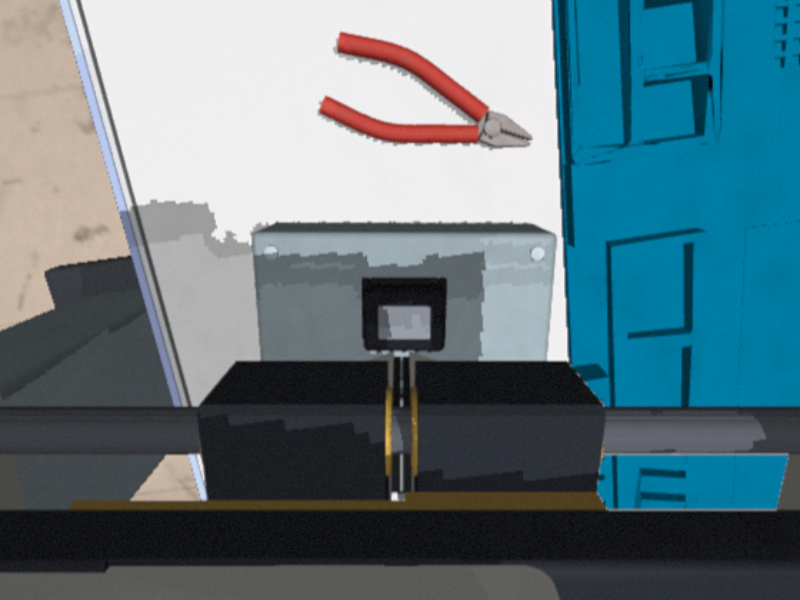

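The wrist view shows the module plate centred at (405,322), directly under the fingertips at (402,355). I'll check its position by wrist ray.

```bash
cat > wr.py <<'E'
from h import *
import sys
def cam(f):
    d=dict(np.load(f)); T=np.eye(4); T[:3,:3]=R.from_euler("xyz",d["rot"]).as_matrix(); T[:3,3]=d["pos"]
    return dict(vfov=float(d["vfov"]),cx=float(d["cx"]),cy=float(d["cy"]),pose=T@d["T_tool_cam"])
if __name__=="__main__":
    c=cam(sys.argv[1])
    for a in sys.argv[2:]:
        u,v,z=map(float,a.split(",")); print(a,onz(c,(u+.5)*.7-.5,(v+.5)*.7-.5,z).round(1))
E
python3 wr.py w1.npz 405,322,76.5 253,235,50 555,235,50
```

```text
405,322,76.5 [537.8 208.9  76.5]
253,235,50 [470.1 254.5  50. ]
555,235,50 [614.6 234.1  50. ]
```

```bash
python3 -m pendant '{"dp":[[0.0005,0.001,0.03],[0.0005,0.001,0.056],[0.0005,0.001,0.06],[0.0005,0.001,0.062],[0.0005,0.001,0.064],[0.0005,0.001,0.064]],"rotation":[[0,0,0],[0,0,0],[0,0,0],[0,0,0],[0,0,0],[0,0,0]]}' 0
```

```text
time: 3.1
tool_pos: [538.2, 206.1, 76.4]
tcp_rot: [3.14, -0.0, 1.427]
contact_force: [0.6, -0.0, 0.4]
grip_width: 0.4
finger_force: 0.0
```

```bash
python3 -m pendant '{"dp":[[0,0,0.001],[0,0,0.002],[0,0,0.003],[0,0,0.0035],[0,0,0.0035]],"rotation":[[0,0,0],[0,0,0],[0,0,0],[0,0,0],[0,0,0]]}' 0
```

```text
time: 3.72
tool_pos: [538.2, 206.3, 72.3]
tcp_rot: [3.141, -0.0, 1.427]
contact_force: [1.3, 0.2, 4.5]
grip_width: 0.1
finger_force: 2.2
```

```bash
python3 -m pendant '{"dp":[[0,0,0.001],[0,0,0.002],[0,0,0.003],[0,0,0.0035],[0,0,0.0035]],"rotation":[[0,0,0],[0,0,0],[0,0,0],[0,0,0],[0,0,0]]}' 0
```

```text
time: 4.35
tool_pos: [538.2, 206.3, 69.6]
tcp_rot: [3.14, -0.0, 1.427]
contact_force: [-1.4, -1.7, 11.4]
grip_width: 0.6
finger_force: 5.7
```

```bash
python3 -m pendant '{"dp":[[0,0,0.001],[0,0,0.002],[0,0,0.002],[0,0,0.002]],"rotation":[[0,0,0],[0,0,0],[0,0,0],[0,0,0]]}' 0
```

```text
time: 4.85
tool_pos: [538.3, 206.3, 69.4]
tcp_rot: [3.139, -0.001, 1.427]
contact_force: [-4.5, -2.4, 24.8]
grip_width: 0.5
finger_force: 12.1
```

The module is on its stop at z = 69.4 with 25 N applied. Next I'll rise and view the wing.

```bash
python3 -m pendant '{"dp":[[0,0,-0.03],[0,0,-0.075],[0,0,-0.075]],"rotation":[[0,0,0],[0,0,0],[0,0,0]]}' 0; python3 go.py 500 95 145 1.43
```

```text
time: 5.22
tool_pos: [539.1, 206.7, 144.3]
tcp_rot: [3.137, -0.002, 1.427]
contact_force: [-0.2, -0.6, -1.3]
grip_width: 0.3
finger_force: 0.0
dp [-0.1161 -0.0227 -0.001 ] rot [ 0.005 -0.002 -0.003] pos [539.1 206.7 144.3] rot [ 3.137e+00 -2.000e-03  1.427e+00] F [-0.2 -0.6 -1.3] t 5.225 w 0.26274737394251174
```

```bash
python3 -m pendant '{"dp":[[-0.05,-0.01,0],[-0.1,-0.02,0],[-0.116,-0.023,-0.001],[-0.116,-0.023,-0.001],[-0.116,-0.023,-0.001]],"rotation":[[0,0,0],[0,0,0],[0,0,0],[0,0,0],[0,0,0]]}' 0.035
python3 - <<'E'
from plant import get_obs,vision
import cv2,numpy as np
o=get_obs(); c=vision.capture("wrist"); print(o["tool_pos"],o["tcp_rot"])
np.savez("w2.npz",pos=o["tool_pos"],rot=o["tcp_rot"],**c)
cv2.imwrite("pics/w2.png",cv2.resize(c["pixels"][:,:,::-1],(800,600),interpolation=cv2.INTER_CUBIC))
E
```

```text
time: 5.85
tool_pos: [498.7, 95.6, 142.3]
tcp_rot: [-3.141, -0.0, 1.427]
contact_force: [0.3, -0.4, 0.1]
grip_width: 34.8
finger_force: 0.0
[498.72470244  95.57606418 142.32291885] [-3.14128539e+00 -2.89899718e-04  1.42724143e+00]
```

View pics/w2.png

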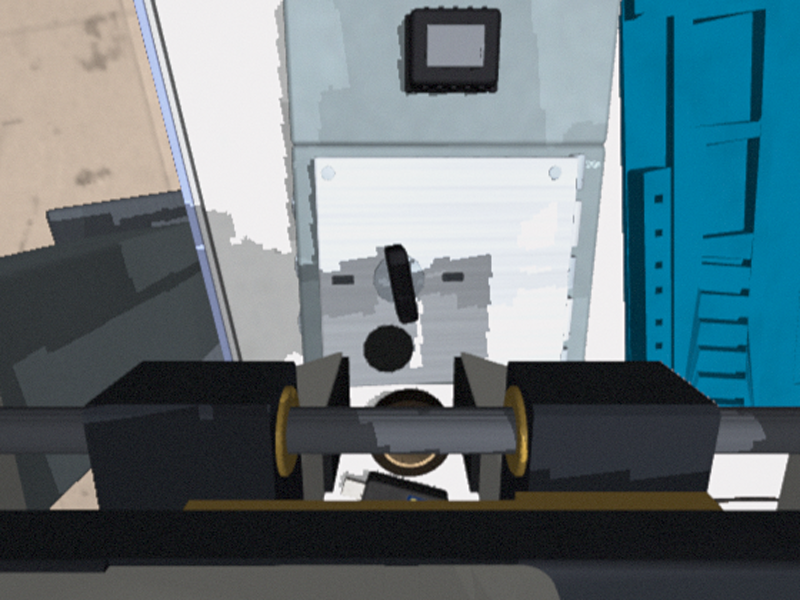

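Clear view: ribs at (343,280) and (453,277), wing bar from (395,248) to (408,320), pad centre (388,348).

Run:
```python
from wr import *
c=cam("w2.npz"); g=lambda u,v,z:onz(c,(u+.5)*.7-.5,(v+.5)*.7-.5,z)
a,b=g(395,248,82),g(408,320,82); r1,r2=g(343,280,67),g(453,277,61); p=g(388,348,65); w=g(399,277,64)
s=dict(a=a,b=b,r1=r1,r2=r2,pad=p,washer=w); print({k:v.round(1).tolist() for k,v in s.items()})
an=lambda d:np.arctan2(d[1],d[0])
print("bar",np.linalg.norm(b-a),an(b-a),"mid",(a+b)/2,"ribs",np.linalg.norm(r2-r1),an(r2-r1),(r1+r2)/2,"theta",an(r2-r1)-an(b-a))
```

```text
{'a': [500.6, 130.2, 82.0], 'b': [501.6, 97.2, 82.0], 'r1': [473.8, 116.4, 67.0], 'r2': [525.4, 109.0, 61.0], 'pad': [489.4, 79.1, 65.0], 'washer': [499.8, 113.4, 64.0]}
bar 32.983762434532764 -1.5404077351607872 mid [501.11899966 113.70025475  82.        ] ribs 52.48457802269006 -0.14178011080923109 [499.57407933 112.6844005   64.        ] theta 1.398627624351556
```

```bash
python3 go.py 505.6 112.4 112 1.60 0.12;  python3 go.py 500.3 113.1 69 1.60 0.12
```

```text
dp [0.0175 0.0044 0.0303] rot [ 0.12   0.01  -0.172] pos [498.7  95.7 142.3] rot [-3.141 -0.     1.428] F [-0.3  0.   0. ] t 5.9 w 35.01432949613344
dp [ 0.0174 -0.0009  0.0734] rot [ 0.12   0.01  -0.172] pos [498.7  95.7 142.3] rot [-3.141 -0.     1.428] F [-0.3  0.   0. ] t 5.9 w 35.01432949613344
```

```bash
python3 -m pendant '{"dp":[[0.0175,0.0044,0.02],[0.0175,0.0044,0.0303],[0.0175,0.0044,0.0303],[0.0174,0.002,0.05],[0.0174,-0.0009,0.0734],[0.0174,-0.0009,0.0734],[0.0174,-0.0009,0.0734]],"rotation":[[0.06,0.005,-0.08],[0.12,0.01,-0.172],[0.12,0.01,-0.172],[0.12,0.01,-0.172],[0.12,0.01,-0.172],[0.12,0.01,-0.172],[0.12,0.01,-0.172]]}' 0.032; python3 go.py 500.3 113.1 69 1.60 0.12
```

```text
time: 6.78
tool_pos: [500.4, 112.3, 70.3]
tcp_rot: [-3.024, -0.02, 1.597]
contact_force: [-0.2, -0.0, -1.1]
grip_width: 32.1
finger_force: 0.0
dp [0.0008 0.0001 0.0013] rot [ 0.001 -0.    -0.001] pos [500.4 112.3  70.3] rot [-3.024 -0.02   1.597] F [-0.2 -0.  -1.1] t 6.775 w 32.05627114361949
```

Good. Close on the bar.

```bash
python3 -m pendant '{"dp":[[0.0008,0,0.001],[0.0008,0,0.001],[0.0008,0,0.001],[0.0008,0,0.001],[0.0008,0,0.001],[0.0008,0,0.001]],"rotation":[[0,0,0],[0,0,0],[0,0,0],[0,0,0],[0,0,0],[0,0,0]]}' 0
```

```text
time: 7.52
tool_pos: [500.3, 112.9, 69.1]
tcp_rot: [-3.024, -0.02, 1.598]
contact_force: [-0.3, 0.3, 6.4]
grip_width: 8.8
finger_force: 30.9
```

```bash
python3 -m pendant '{"dp":[[0,0,0],[0,0,0],[0,0,0],[0,0,0],[0,0,0],[0,0,0],[0,0,0],[0,0,0]],"rotation":[[0,0,-0.17],[0,0,-0.34],[0,0,-0.51],[0,0,-0.68],[0,0,-0.85],[0,0,-1.02],[0,0,-1.19],[0,0,-1.36]]}' 0;python3 -m pendant '{"dp":[[0,0,0],[0,0,0],[0,0,0]],"rotation":[[0,0,-0.04],[0,0,-0.04],[0,0,-0.04]]}' 0
```

```text
time: 8.52
tool_pos: [502.1, 114.3, 69.4]
tcp_rot: [-3.141, -0.115, 2.964]
contact_force: [5.2, 8.4, 3.7]
grip_width: 8.6
finger_force: 30.4
time: 8.9
tool_pos: [502.1, 114.4, 69.4]
tcp_rot: [3.138, -0.115, 2.999]
contact_force: [4.0, 7.5, 2.8]
grip_width: 8.5
finger_force: 30.3
```

```bash
python3 -m pendant '{"dp":[[0,0,0],[0,0,0],[0,0,-0.01],[0,0,-0.04],[0,0,-0.07],[0,0,-0.07],[0,0,-0.07]],"rotation":[[0,0,0],[0,0,0],[0,0,0],[0,0,0],[0,0,0],[0,0,0],[0,0,0]]}' 0.024; python3 go.py 487 77 140 3.0
python3 - <<'E'
from plant import get_obs,vision
import cv2,numpy as np
c=vision.capture("top")
i=c["pixels"][165:265,195:315,::-1]; cv2.imwrite("pics/t2.png",cv2.resize(i,None,fx=4,fy=4,interpolation=cv2.INTER_CUBIC))
E
```

```text
time: 9.78
tool_pos: [507.5, 111.6, 137.2]
tcp_rot: [-3.141, -0.122, 2.999]
contact_force: [0.6, 0.3, -0.9]
grip_width: 23.7
finger_force: 0.0
dp [ 0.0155 -0.0372 -0.0009] rot [-0.    -0.122 -0.001] pos [507.5 111.6 137.2] rot [-3.141 -0.122  2.999] F [ 0.6  0.3 -0.9] t 9.775 w 23.661908574932852
```

```bash
python3 -m pendant '{"dp":[[-0.01,-0.01,-0.001],[-0.02,-0.02,-0.001],[-0.022,-0.02,-0.001],[-0.022,-0.02,-0.001],[-0.022,-0.02,-0.001]],"rotation":[[0,-0.06,0],[0,-0.122,0],[0,-0.122,0],[0,-0.122,0],[0,-0.122,0]]}' 0
python3 - <<'E'
from plant import get_obs,vision
import cv2,numpy as np
o=get_obs(); c=vision.capture("wrist"); print(o["tool_pos"],o["tcp_rot"])
np.savez("w3.npz",pos=o["tool_pos"],rot=o["tcp_rot"],**c)
cv2.imwrite("pics/w3.png",cv2.resize(c["pixels"][:,:,::-1],(800,600),interpolation=cv2.INTER_CUBIC))
E
```

```text
time: 10.45
tool_pos: [527.0, 89.1, 135.8]
tcp_rot: [-3.141, 0.001, 2.999]
contact_force: [0.6, 0.2, -0.2]
grip_width: 0.3
finger_force: 0.0
[527.02047156  89.05551988 135.83522503] [-3.14134529e+00  5.19509830e-04  2.99924937e+00]
```

View pics/w3.png

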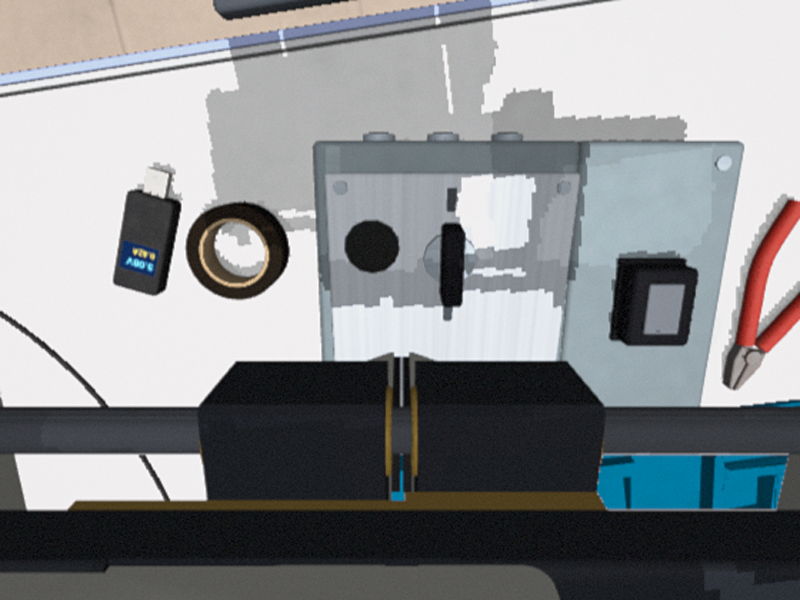

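The wing at (452,265) is in line with the ribs at (452,198) and (447,313), and the module sits home. The pad is at (372,246).

```bash
python3 wr.py w3.npz 372,246,65 452,226,82 451,304,82; python3 go.py 489.5 79.3 75 3.0
```

```text
372,246,65 [489.7  79.6  65. ]
452,226,82 [483.7 115.   82. ]
451,304,82 [516.8 110.7  82. ]
dp [ 0.0358 -0.015   0.0609] rot [-0.     0.001 -0.001] pos [527.   89.  135.9] rot [-3.141e+00  1.000e-03  2.999e+00] F [ 0.4 -1.1 -0.4] t 10.5 w 0.7548956908927202
```

```bash
python3 -m pendant '{"dp":[[0.0358,-0.015,0],[0.0358,-0.015,0.02],[0.0358,-0.015,0.05],[0.0358,-0.015,0.061],[0.0358,-0.015,0.061]],"rotation":[[0,0,0],[0,0,0],[0,0,0],[0,0,0],[0,0,0]]}' 0; python3 -m pendant '{"dp":[[0,0,0.004],[0,0,0.007],[0,0,0.01],[0,0,0.012],[0,0,0.014],[0,0,0.014]],"rotation":[[0,0,0],[0,0,0],[0,0,0],[0,0,0],[0,0,0],[0,0,0]]}' 0
```

```text
time: 11.12
tool_pos: [489.4, 79.1, 74.7]
tcp_rot: [-3.141, 0.0, 2.999]
contact_force: [-0.4, 1.1, -0.4]
grip_width: 0.5
finger_force: 0.0
time: 11.88
tool_pos: [489.3, 79.1, 61.1]
tcp_rot: [-3.141, 0.001, 2.999]
contact_force: [-3.4, 1.0, 6.2]
grip_width: 0.6
finger_force: 2.8
```

```bash
python3 -m pendant '{"dp":[[0,0,0.0015],[0,0,0.003],[0,0,0.0045],[0,0,0.005],[0,0,0.005]],"rotation":[[0,0,0],[0,0,0],[0,0,0],[0,0,0],[0,0,0]]}' 0; python3 -m pendant '{"dp":[[0,0,0.001],[0,0,0.002],[0,0,0.003],[0,0,0.003]],"rotation":[[0,0,0],[0,0,0],[0,0,0],[0,0,0]]}' 0
```

```text
time: 12.5
tool_pos: [489.0, 79.2, 57.1]
tcp_rot: [-3.141, 0.001, 2.999]
contact_force: [-7.2, 0.8, 16.0]
grip_width: -0.0
finger_force: 7.8
time: 13.0
tool_pos: [489.0, 79.2, 56.3]
tcp_rot: [-3.141, 0.002, 2.999]
contact_force: [-15.0, 0.2, 38.3]
grip_width: 0.4
finger_force: 19.2
```

```bash
python3 -m pendant '{"dp":[[0,0,-0.001],[0,0,-0.0013],[0,0,-0.0013]],"rotation":[[0,0,0],[0,0,0],[0,0,0]]}' 0
python3 - <<'E'
from plant import vision
import cv2,numpy as np
a=vision.capture("scene")["pixels"][183:295,195:345,::-1]
cv2.imwrite("pics/s9.png",cv2.resize(a,None,fx=5.33,fy=5.33,interpolation=cv2.INTER_CUBIC))
E
```

```text
time: 13.38
tool_pos: [489.0, 79.2, 56.7]
tcp_rot: [-3.141, 0.002, 2.999]
contact_force: [-10.9, 0.4, 28.3]
grip_width: 0.8
finger_force: 14.2
```

View pics/s9.png

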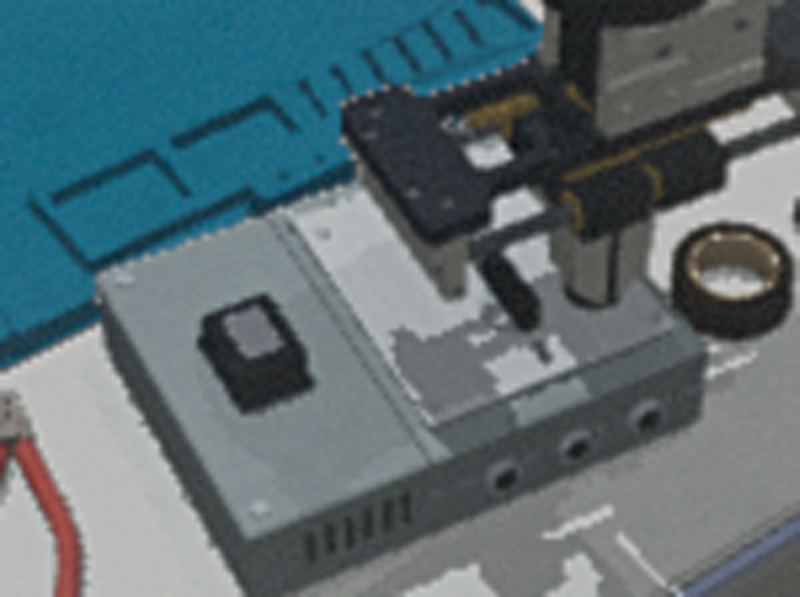

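The panel's front corner at (430,420) now lies on the frame with no gap. The module is home, and the tape and cutters are unmoved. The fingers are holding at 28 N, so I'll hand in.

```bash
python3 -c "
from plant import workorder
print(workorder.close_job())"
```

```text
the job is handed in; nothing more can be done
None
```

I pressed the module home, turned the wing in line with the ribs and pressed the panel flush; the job is handed in with the fingers still holding the panel at about 28 N, and the arm touched none of the loose items.

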